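# Check the brake lever on a donor trolley's push handle

### The arm

A 6-joint arm with a two-finger parallel gripper is mounted at the origin on the work surface. World frame = base frame: x ahead of the robot, y to its left, z up, the work surface at z = 0. Lengths are in m, angles in rad, forces in N, time in s.
With the tool pointing down it reaches from about 0.25 to 0.775 m from the base axis. Payload 8.9 kg.
Tool frame: the origin (TCP) lies on the centre line of the jaws, within the pads' length; the fingertips stand ctrl.finger_overhang ahead of it and the grasp point (between the pads) is the TCP (ctrl.finger_overhang is the distance from the TCP to the fingertips, in m); x points along the fingers, y is the direction in which the jaws open and shut, and the axes are right-handed (so a half turn about x gives the same grasp; the last joint's range is limited). The gripper opens to 85 mm and grips with 20 to 120 N. Pads are 22 mm wide; open, the fingers measure 114 mm over their backs; the gripper's body (76 mm by 85 mm) begins 54 mm behind the grasp point. The pads swing forward as they close: fully open they stand 13 mm farther back than shut.
Start: joints at [-1.415, 0.291, -0.153, 1.127, 0, 1.431], TCP at [0.153, -0.502, 0.25] pointing down, gripper open.
Joint ranges: [-2.52, 2.52], [-0.91, 1.74], [-1.3, 1.37], [-1.96, 2.02], [-1.52, 1.47], [-3.14, 3.14]. Speed limits (rad/s): [2.22, 2.22, 2.79, 3.14, 3.14, 3.14].

### API

Orientations are given as a unit quaternion [x, y, z, w].
In Python, from cell import ctrl gives the robot as it stands.
- The arm moves only by the shell command python3 -m creep 'ROWS' [FORCE]. ROWS is JSON, a list of rows, each a list of 3 entries, a list of its own where there are three numbers: the opening, from 0 (shut) to 1 (fully open), then the shift along the tool's x, y, z in cm, then the turn, a rotation vector about the tool's x, y, z in degrees. A call has 1 to 12 rows; each row shifts and turns the commanded pose from where the row before left it, along the tool's axes as they then stand; what a row does not reach is not made up. A row lasts 1/8 s, in which the tool goes at most 62.5 mm and 10.7 degrees, less where a joint would pass 70% of its speed; a pose out of reach is approached as far as the arm can. A call with a gripper value outside its range is refused whole. The fingers move at their own pace and stop on an object; FORCE is the grip in N (left out, the last holds). Time passes only in rows, so rows that do not move let the fingers close. It gives the time, the measured TCP pose, the force and the opening at its end, in the units of the state.
- ctrl.sense(): the state, without advancing time (a new reading comes with each control period).
- ctrl.grab_frame(name): name is "side" or "top"; returns the picture (400x640x3 uint8, red, green, blue); there is no depth.
- ctrl.camera_model(name): a dict with "mtx" (3x3 intrinsics, pixels), "k1" (the pictures are not rectified: a ray, as slopes to the right and down, at radius r is drawn at 1 + k1 r^2 times it, then the intrinsics apply), "view" (4x4, takes a point from world to camera coordinates). Camera axes: x right, y down, z forward; pixel columns grow to the right and rows downward; lengths in m; the calibration is good to about 2 mm. A picture is of the moment at which its call begins. camera_model takes no time and is no camera call.
- ctrl.sign_off(): hands the job in, once; it reports no verdict.
Trained networks look in the newest picture that a camera, given by its name, has taken for a name from the list of things; names that differ only in an ending like _2 or _b are one class to them, and where a whole thing is asked for, a point or a joint stands for the part that bears it (a point fixed in the world has none). Each returns a list of dicts, best first, with "confidence" (0 to 1); they miss things now and then, are a little off and sometimes report something else, mostly with a low value. They report only what shows in the picture. A call takes as long as a camera call.
- ctrl.find_in(name, camera): "location" ([x, y, z] in m, in the coordinates of the camera as it stood for that picture, good to about 4 mm: the middle of the surface that is visible of it).
- ctrl.spot_point(name, camera): "location" ([x, y, z] in m, in the coordinates of the camera as it stood for that picture, good to about 4 mm: a listed point, or the origin of a listed thing).
The state is a dict: "time_s": time; "joint_positions": joint angles; "joint_vel": joint speeds; "tau": joint torques, N m; "tcp_pos": TCP position; "tcp_rot": TCP orientation; "contact_force": force on the tool from outside, world axes, zero at the start; "wrist_torque": the same for the moment, N m; "width": opening from 0.0 (shut) to 1.0 (fully open).
Only numpy, scipy, OpenCV 4.12 (cv2) and the standard library are available. Lean on these libraries where they do the work, as an engineer would, in place of code of your own. Each camera call takes 0.05 s, during which the arm holds its last target. There are 200 camera calls.

### The job

Check that the long brake lever on the push handle stops short of the bar: press it in from outside with the backs or tips of the fingers until it comes up against its stop, let it spring all the way back out, then press it in to its stop a second time and finish while still holding it there. Only press, without forcing it: do not grip or reach in behind the lever, do not lean on the bar, and grip or lift nothing. Leave the short lever and the things lying about alone.

Things in the scene. Friction and masses are not known exactly. Their poses are not given: they have to be found in the camera images.
- handle: Push handle bolted to the counter: a level black bar 28 mm thick, 500 mm long along its y, on two posts 470 mm apart. Origin midway between the posts, straight below the bar's axis and 150 mm under it (0 to 25 mm below the counter's top, as the mounting blocks are sunk). Both levers are on its -x side, the robot's; +x points from levers to bar. Fixed; do not push on it.
- brake_pivot (a point): Pivot (vertical hinge axis) of the long brake lever, at the bar's height, 50 mm from the bar's axis on the handle's -x side. Axes as the handle's. It sits in a black clamp 34 mm wide on the bar, whose fork is 26 mm wide, reaches 10 mm out past the pivot and 18 mm above and below it. The brake lever may be in either of the two places on the bar.
- brake_lever (a joint): Angle of the long brake lever: 0 = sprung fully out (rest, start), 0.24 rad = at its stop, with about 20 mm still free to the bar. Turns about the vertical through brake_pivot, anticlockwise from above as pressed in. Springs back by itself; at brake_press it takes about 4 N to start, 9 N just before the stop, more once against it. Over 40 N is forcing.
- brake_press (a point): Middle of the pressing spot on the outside face of the brake lever's plain aluminium blade, at mid height, 115 mm along the blade from the pivot. The blade is 150 mm long, 8 mm thick (11 with the strip on its bar side), 16 mm high and runs to the handle's -y from the pivot: at rest it leans 0.16 rad out from the bar, at the stop 0.08 rad in. The point moves with it, 27 mm from rest to stop.
- brake_tip (a point): Centre of the ball (20 mm) at the free end of the brake lever, 150 mm from the pivot. The fingers must not touch the bar side of ball or blade.
- release_lever (a joint): Angle of the short release lever, to be left alone: 0 = out, at rest, 0.24 rad = pressed in. Same make, clamp and height as the brake lever, blade 85 mm long.
- release_tip (a point): Centre of the ball at the free end of the short release lever, 85 mm from its pivot, on the same side as its blade (handle's -y from its clamp).
- basket: Loose bystander: pink basket 200 x 150 x 85 mm holding a tube rack, tube caps up to 106 mm high. Origin under its centre.
- bottle: Loose bystander: upright bottle 64 mm across, 170 mm high. Origin under its centre.
- wrench: Loose bystander: wrench lying flat on the counter in front of the handle, about 180 mm long, under 20 mm high.
- gauge: Loose bystander: stepped steel gap gauge 50 x 30 x 40 mm beside the handle. Origin under its centre.

How it is judged:
By the outcome, as a careful person would: the job done as asked, in the order asked, and still so for the second after the job is handed in, while the arm keeps its last pose, push and grip.
It also fails if it takes over 43 s, if anything falls off the work surface, if the arm or the gripper's body presses on something with over 40 N, if the wrist force passes 120 N, or if a joint passes its speed limit or range.

## Working session

There is one attempt and no reset: what is moved stays moved. The work goes in short steps, Python scripts to look and compute and a shell command to move; the robot and the scene stay as the last step left them, time stands still between calls to the robot, and variables do not carry over. Pictures are saved under pics/ and viewed, about 8 in all and at most 12, crops included, and the job is handed in when it is done.

```bash
mkdir -p pics; cat > h.py <<'E'
from cell import ctrl
import numpy as np, cv2
from scipy.spatial.transform import Rotation as R
def w(cam,p):
    V=np.array(ctrl.camera_model(cam)["view"]); return V[:3,:3].T@(np.array(p)-V[:3,3])
def look(names,cams=("side","top"),save=None):
    for c in cams:
        im=ctrl.grab_frame(c)
        if save: cv2.imwrite(f"pics/{save}_{c}.png",cv2.cvtColor(im,cv2.COLOR_RGB2BGR))
        for n in names:
            for d in ctrl.spot_point(n,c)[:2]: print(c,n,round(d["confidence"],2),w(c,d["location"]).round(4))
def px(cam,P):
    m=ctrl.camera_model(cam);V=np.array(m["view"]);p=V[:3,:3]@P+V[:3,3];s=p[:2]/p[2];s=s*(1+m["k1"]*(s@s))
    K=np.array(m["mtx"]);return (K[:2,:2]@s+K[:2,2]).round(1)
E
python3 - <<'E'
from h import *
look(["handle","brake_pivot","brake_press","brake_tip","release_tip","bottle","basket","wrench","gauge"],save="a")
s=ctrl.sense();print({k:np.round(v,3) for k,v in s.items()},ctrl.finger_overhang)
E
```

```text
side handle 0.16 [0.5281 0.072  0.13  ]
side brake_pivot 0.72 [0.5277 0.0749 0.1282]
side brake_pivot 0.52 [5.704e-01 5.189e-01 3.000e-04]
side brake_press 0.58 [ 0.4965 -0.0394  0.1328]
side brake_press 0.5 [ 5.761e-01 -4.577e-01 -5.000e-04]
side brake_tip 0.68 [ 0.5005 -0.0747  0.1343]
side release_tip 0.44 [ 0.5018 -0.1933  0.133 ]
side bottle 0.59 [ 0.5732 -0.459  -0.0008]
side basket 0.98 [0.5659 0.5172 0.0014]
side basket 0.4 [ 0.4984 -0.0744  0.1313]
side wrench 0.86 [ 0.3719 -0.0647  0.0012]
side gauge 0.83 [ 0.4144 -0.39    0.0007]
side gauge 0.26 [ 0.5045 -0.1926  0.1351]
top brake_pivot 0.58 [0.5259 0.0717 0.1307]
top brake_press 0.73 [ 0.4972 -0.0363  0.1287]
top brake_press 0.25 [ 0.5004 -0.1907  0.1342]
top brake_tip 0.48 [ 0.4937 -0.0748  0.1304]
top release_tip 0.51 [ 0.5026 -0.1895  0.1341]
top bottle 0.62 [ 5.712e-01 -4.619e-01 -4.000e-04]
top bottle 0.38 [ 0.5012 -0.1887  0.129 ]
top basket 0.88 [ 0.5696  0.5207 -0.0036]
top wrench 0.5 [ 0.3718 -0.069   0.0021]
top gauge 0.6 [ 0.4084 -0.3885  0.0043]
{'time_s': np.float64(1.0), 'joint_positions': array([-1.415,  0.291, -0.153,  1.127,  0.   ,  1.432]), 'joint_vel': array([ 0.   ,  0.   , -0.002, -0.002,  0.001, -0.   ]), 'tau': array([-0.0000e+00, -5.3703e+01,  3.3165e+01,  1.0000e-03, -0.0000e+00,
       -0.0000e+00]), 'tcp_pos': array([ 0.153, -0.502,  0.25 ]), 'tcp_rot': array([ 0.699,  0.104, -0.699,  0.104]), 'contact_force': array([-0.293,  0.157, -0.367]), 'wrist_torque': array([ 0.05 , -0.005,  0.018]), 'width': np.float64(0.997)} 0.019
```

View pics/a_top.png

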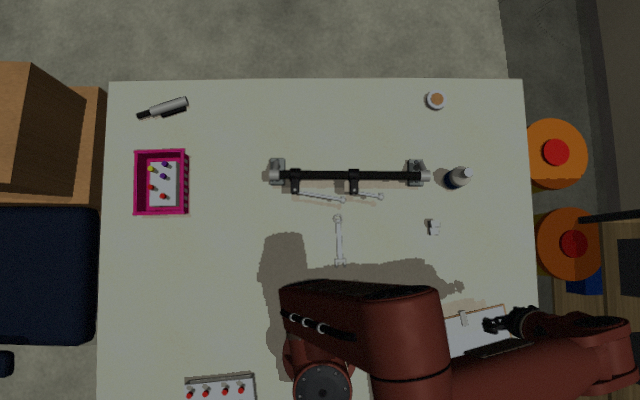

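View pics/a_side.png

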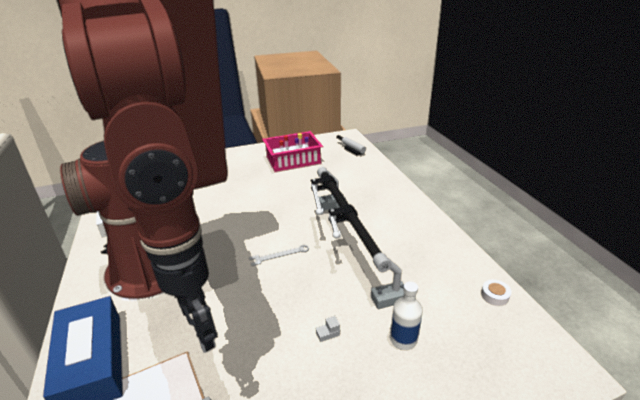

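```bash
python3 - <<'E'
from h import *
for c in("side","top"):
  for P in([.527,.073,.131],[.497,-.038,.131],[.497,-.0747,.131],[.502,-.191,.131]): print(c,P,px(c,np.array(P)))
s=ctrl.sense(); M=R.from_quat(s["tcp_rot"]).as_matrix();print(M.round(3))
E
```

```text
side [0.527, 0.073, 0.131] [314.  185.1]
side [0.497, -0.038, 0.131] [315.4 204.9]
side [0.497, -0.0747, 0.131] [319.3 211.5]
side [0.502, -0.191, 0.131] [334.8 234.5]
top [0.527, 0.073, 0.131] [294.7 189.6]
top [0.497, -0.038, 0.131] [330.6 198.8]
top [0.497, -0.0747, 0.131] [342.4 198.6]
top [0.502, -0.191, 0.131] [379.7 196.6]
[[ 0.     0.291 -0.957]
 [-0.    -0.957 -0.291]
 [-1.     0.     0.   ]]
```

The left (long) lever runs from pivot ≈(294,190) to its ball ≈(342,199) in the top view. The short lever runs from ≈(353,188) to ≈(380,197), and the bottle, wrench and gauge are clear of it. The network points project onto these spots. Next I shut the fingers and turn so their backs face the blade, then travel there high up.

```bash
python3 -m creep '[[0,[0,0,0],[-10.2,0,0]],[0,[0,0,0],[-10.2,0,0]],[0,[0,0,0],[-10.2,0,0]],[0,[0,0,0],[-10.2,0,0]],[0,[0,0,0],[-10.2,0,0]],[0,[0,0,0],[-10.2,0,0]],[0,[0,0,0],[-10.2,0,0]],[0,[0,2.5,-4],[0,0,0]],[0,[0,2.5,-4],[0,0,0]],[0,[0,2.5,-4],[0,0,0]],[0,[0,2.5,-4],[0,0,0]],[0,[0,0,0],[0,0,0]]]' 20
python3 - <<'E'
from h import *
s=ctrl.sense(); print(R.from_quat(s["tcp_rot"]).as_matrix().round(3), s["tcp_pos"],s["contact_force"],s["joint_positions"])
E
```

```text
time_s: 2.5
tcp_pos: [0.2584, -0.3432, 0.2505]
tcp_rot: [0.507, 0.493, -0.506, 0.493]
contact_force: [-0.0, -0.5, -0.7]
width: -0.0
[[ 0.     1.    -0.026]
 [ 0.    -0.026 -1.   ]
 [-1.     0.    -0.   ]] [ 0.2583709  -0.34316914  0.25054141] [-0.00523235 -0.45471873 -0.70198111] [-1.09629297e+00  1.09007240e-01 -3.83963465e-01  1.07797356e+00
  4.36584970e-04  5.00891373e-01]
```

```bash
python3 -m creep '[[0,[0,2.6,-5.1],[0,0,0]],[0,[0,2.6,-5.1],[0,0,0]],[0,[0,2.6,-5.1],[0,0,0]],[0,[0,2.6,-5.1],[0,0,0]],[0,[0,2.6,-5.1],[0,0,0]],[0,[0,2.6,-5.1],[0,0,0]],[0,[2,0,0],[0,0,0]],[0,[2,0,0],[0,0,0]],[0,[2,0,0],[0,0,0]],[0,[2,0,0],[0,0,0]],[0,[0,0,0],[0,0,0]]]'
python3 - <<'E'
from h import *
look(["brake_pivot","brake_press","brake_tip","release_tip"],save="b")
s=ctrl.sense(); print(s["tcp_pos"],s["contact_force"],px("side",s["tcp_pos"]),s["time_s"])
a=cv2.imread("pics/b_side.png")[120:300,230:430];b=cv2.imread("pics/b_top.png")[130:250,250:410]
cv2.imwrite("pics/b.png",np.vstack([cv2.resize(a,(400,360)),cv2.resize(b,(400,240))][:2])[:600])
E
```

```text
time_s: 3.88
tcp_pos: [0.4217, -0.0446, 0.1694]
tcp_rot: [-0.507, -0.493, 0.508, -0.492]
contact_force: [0.5, 0.2, 0.1]
width: -0.0
side brake_pivot 0.76 [0.5249 0.0727 0.1302]
side brake_press 0.71 [ 0.498  -0.0403  0.1283]
side brake_press 0.18 [ 0.5031 -0.191   0.1371]
side brake_tip 0.43 [ 0.4956 -0.0752  0.1356]
side release_tip 0.51 [ 0.5053 -0.1926  0.1346]
top brake_pivot 0.9 [0.5252 0.067  0.131 ]
top brake_tip 0.63 [0.5249 0.0702 0.1309]
top release_tip 0.59 [ 0.502  -0.1912  0.1344]
[ 0.422477   -0.04422483  0.1705745 ] [0.07418599 0.64629039 0.21862666] [290.3 199.1] 4.375
```

View pics/b.png

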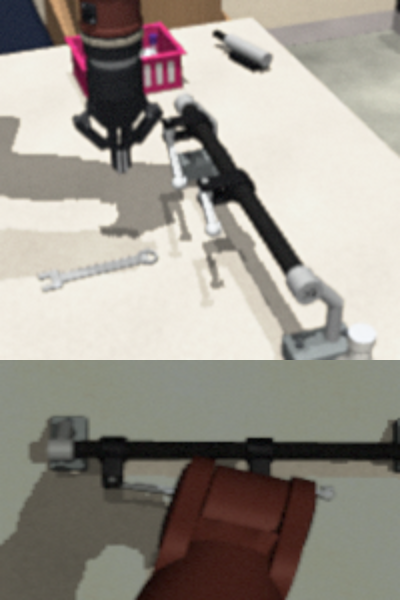

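The crop shows the shut fingers at about (121,165), in front of the long lever. The knuckles stand well above the tips, so they will clear the bar. Now I descend to blade height and approach.

```bash
python3 -m creep '[[0,[1.7,0,-0.4],[0,0,0]],[0,[1.6,0,-0.3],[0,0,0]],[0,[0,1.5,0],[0,0,0]],[0,[0,1.5,0],[0,0,0]],[0,[0,1.2,0],[0,0,0]],[0,[0,0.4,0],[0,0,0]],[0,[0,0,0],[0,0,0]],[0,[0,0,0],[0,0,0]]]'
python3 -m creep '[[0,[0,0.3,0],[0,0,0]],[0,[0,0.3,0],[0,0,0]],[0,[0,0.3,0],[0,0,0]],[0,[0,0,0],[0,0,0]],[0,[0,0,0],[0,0,0]]]'
```

```text
time_s: 5.38
tcp_pos: [0.4681, -0.0385, 0.1373]
tcp_rot: [-0.507, -0.493, 0.507, -0.492]
contact_force: [0.0, -0.3, 0.7]
width: 0.001
time_s: 6.0
tcp_pos: [0.4774, -0.0388, 0.1373]
tcp_rot: [-0.507, -0.493, 0.507, -0.492]
contact_force: [-0.1, 0.4, -0.6]
width: 0.001
```

```bash
python3 -m creep '[[0,[0,0.3,0],[0,0,0]],[0,[0,0.3,0],[0,0,0]],[0,[0,0,0],[0,0,0]]]'
python3 -m creep '[[0,[0,0.3,0],[0,0,0]],[0,[0,0.3,0],[0,0,0]],[0,[0,0,0],[0,0,0]]]'
python3 -m creep '[[0,[0,0.3,0],[0,0,0]],[0,[0,0.3,0],[0,0,0]],[0,[0,0,0],[0,0,0]]]'
```

```text
time_s: 6.38
tcp_pos: [0.4836, -0.039, 0.1372]
tcp_rot: [-0.507, -0.493, 0.507, -0.492]
contact_force: [-0.7, 0.1, 0.1]
width: 0.004
time_s: 6.75
tcp_pos: [0.4888, -0.0394, 0.137]
tcp_rot: [-0.507, -0.493, 0.508, -0.492]
contact_force: [-5.1, -1.5, 1.5]
width: -0.002
time_s: 7.12
tcp_pos: [0.4944, -0.0397, 0.1368]
tcp_rot: [-0.507, -0.493, 0.508, -0.492]
contact_force: [-6.6, -3.3, 1.0]
width: 0.002
```

```bash
python3 -m creep '[[0,[0,0.3,0],[0,0,0]],[0,[0,0.3,0],[0,0,0]],[0,[0,0,0],[0,0,0]]]'
python3 -m creep '[[0,[0,0.3,0],[0,0,0]],[0,[0,0.3,0],[0,0,0]],[0,[0,0,0],[0,0,0]]]'
python3 -m creep '[[0,[0,0.2,0],[0,0,0]],[0,[0,0.1,0],[0,0,0]],[0,[0,0,0],[0,0,0]]]'
```

```text
time_s: 7.5
tcp_pos: [0.5001, -0.0401, 0.1368]
tcp_rot: [-0.506, -0.493, 0.509, -0.492]
contact_force: [-7.3, -3.7, 1.3]
width: 0.002
time_s: 7.88
tcp_pos: [0.5058, -0.0404, 0.1368]
tcp_rot: [-0.506, -0.493, 0.509, -0.492]
contact_force: [-8.3, -4.4, 3.1]
width: 0.002
time_s: 8.25
tcp_pos: [0.5086, -0.0405, 0.1367]
tcp_rot: [-0.506, -0.493, 0.509, -0.492]
contact_force: [-8.9, -5.5, 3.1]
width: 0.001
```

```bash
python3 -m creep '[[0,[0,0.2,0],[0,0,0]],[0,[0,0,0],[0,0,0]]]'
python3 -m creep '[[0,[0,0.2,0],[0,0,0]],[0,[0,0,0],[0,0,0]]]'
python3 -m creep '[[0,[0,0.1,0],[0,0,0]],[0,[0,0,0],[0,0,0]]]'
```

```text
time_s: 8.5
tcp_pos: [0.5105, -0.0406, 0.1367]
tcp_rot: [-0.506, -0.493, 0.509, -0.492]
contact_force: [-8.7, -5.0, 3.4]
width: -0.002
time_s: 8.75
tcp_pos: [0.512, -0.0406, 0.1367]
tcp_rot: [-0.506, -0.493, 0.509, -0.491]
contact_force: [-11.5, -6.0, 4.9]
width: -0.005
time_s: 9.0
tcp_pos: [0.5122, -0.0406, 0.1366]
tcp_rot: [-0.506, -0.493, 0.51, -0.491]
contact_force: [-14.6, -6.0, 7.0]
width: -0.001
```

```bash
python3 -m creep '[[0,[0,0.1,0],[0,0,0]],[0,[0,0,0],[0,0,0]]]'
python3 - <<'E'
from h import *
look(["brake_pivot","brake_press","brake_tip","release_tip"],save="c")
s=ctrl.sense(); print(s["tcp_pos"],s["contact_force"],s["time_s"])
a=cv2.imread("pics/c_side.png")[130:260,250:390]
cv2.imwrite("pics/c.png",cv2.resize(a,None,fx=4,fy=4,interpolation=cv2.INTER_CUBIC))
E
```

```text
time_s: 9.25
tcp_pos: [0.5124, -0.0406, 0.1365]
tcp_rot: [-0.505, -0.494, 0.51, -0.491]
contact_force: [-17.9, -5.9, 9.6]
width: -0.007
side brake_tip 0.6 [ 0.5352 -0.0741  0.1325]
side release_tip 0.51 [ 0.501  -0.1955  0.1349]
top brake_pivot 0.8 [0.5257 0.0683 0.1332]
top brake_press 0.38 [5.662e-01 5.208e-01 1.000e-04]
top release_tip 0.5 [ 0.5014 -0.1914  0.1326]
[ 0.51243449 -0.04064072  0.13656444] [-18.45291345  -5.29992808   9.90332733] 9.75
```

View pics/c.png

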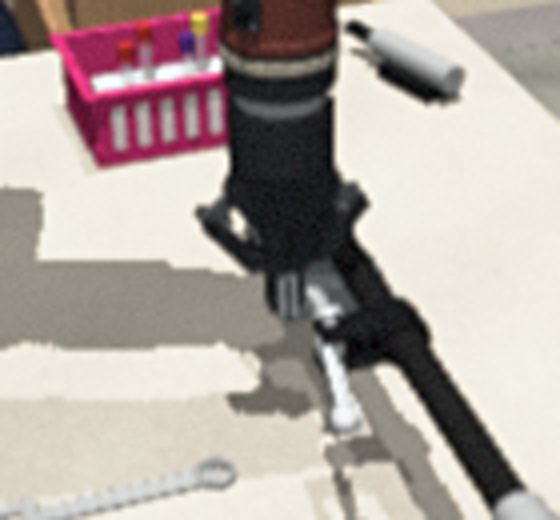

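```bash
python3 - <<'E'
from h import *
for P in([.575,-.04,.145],[.575,-.04,.131],[.567,-.04,.19],[.557,-.04,.17],[.557,-.04,.18],[.557,-.04,.19],[.557,-.04,.20],[.457,-.04,.18],[.457,-.04,.2],[.512,-.04,.117]): print(P,(px("side",np.array(P))-[250,130])*4)
s=ctrl.sense();print(s["wrist_torque"],s["contact_force"])
E
```

```text
[0.575, -0.04, 0.145] [363.2 265.2]
[0.575, -0.04, 0.131] [363.2 281.2]
[0.567, -0.04, 0.19] [353.2 214. ]
[0.557, -0.04, 0.17] [340.  240.4]
[0.557, -0.04, 0.18] [340.  228.4]
[0.557, -0.04, 0.19] [340.  216.4]
[0.557, -0.04, 0.2] [340.  204.4]
[0.457, -0.04, 0.18] [206.4 253.2]
[0.457, -0.04, 0.2] [205.2 228.8]
[0.512, -0.04, 0.117] [282.8 313.2]
[-1.1801328   3.48057525  0.04324791] [-18.45291345  -5.29992808   9.90332733]
```

At the first press the force rises sharply at TCP x≈0.512. The ball has moved ≈38 mm, against the 36 mm expected at the stop. In the crop the knuckles (~(350,200)) stay well above the bar, about 50 mm clear, and the short lever has not moved. Now I let the lever out.

```bash
python3 -m creep '[[0,[0,-0.8,0],[0,0,0]],[0,[0,-0.8,0],[0,0,0]],[0,[0,-0.8,0],[0,0,0]],[0,[0,-0.8,0],[0,0,0]],[0,[0,-0.8,0],[0,0,0]],[0,[0,-0.8,0],[0,0,0]],[0,[0,0,0],[0,0,0]],[0,[0,0,0],[0,0,0]],[0,[0,0,0],[0,0,0]],[0,[0,0,0],[0,0,0]],[0,[0,0,0],[0,0,0]],[0,[0,0,0],[0,0,0]]]'
python3 - <<'E'
from h import *
look(["brake_press","brake_tip","release_tip"],cams=["side"],save="d")
s=ctrl.sense(); print(s["tcp_pos"],s["contact_force"],s["time_s"])
a=cv2.imread("pics/d_side.png")[130:260,250:390]
cv2.imwrite("pics/d.png",cv2.resize(a,None,fx=4,fy=4,interpolation=cv2.INTER_CUBIC))
E
```

```text
time_s: 11.25
tcp_pos: [0.4685, -0.0385, 0.1373]
tcp_rot: [-0.507, -0.493, 0.507, -0.492]
contact_force: [-0.1, 0.2, 0.0]
width: -0.001
side brake_press 0.66 [ 0.4941 -0.0386  0.1334]
side brake_tip 0.54 [ 0.4981 -0.0745  0.1346]
side brake_tip 0.4 [ 0.4972 -0.0376  0.1341]
side release_tip 0.47 [ 0.5042 -0.1932  0.1317]
[ 0.46851438 -0.03855669  0.13731821] [-0.00759862  0.1137552  -0.67412048] 11.45
```

View pics/d.png

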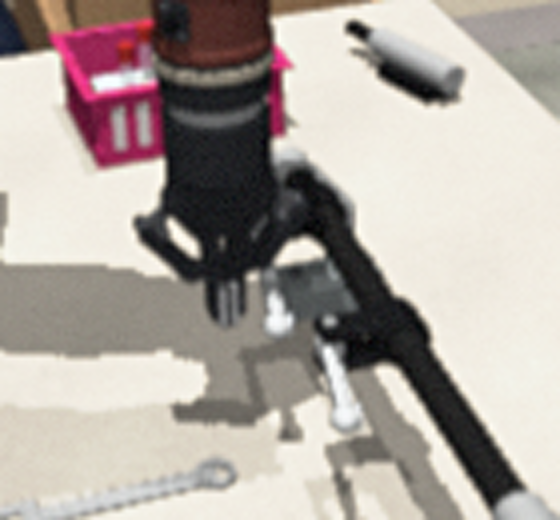

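The lever is fully out again: its ball is at ≈(278,325) in the crop, the tip is at x≈0.498, and the contact force is zero. Second press: 4.8 cm in total takes it back to the same command.

```bash
python3 -m creep '[[0,[0,0.6,0],[0,0,0]],[0,[0,0.6,0],[0,0,0]],[0,[0,0.4,0],[0,0,0]],[0,[0,0.3,0],[0,0,0]],[0,[0,0.3,0],[0,0,0]],[0,[0,0.3,0],[0,0,0]],[0,[0,0.3,0],[0,0,0]],[0,[0,0.3,0],[0,0,0]],[0,[0,0.3,0],[0,0,0]],[0,[0,0.3,0],[0,0,0]],[0,[0,0.3,0],[0,0,0]],[0,[0,0,0],[0,0,0]]]'
python3 -m creep '[[0,[0,0.3,0],[0,0,0]],[0,[0,0.2,0],[0,0,0]],[0,[0,0.1,0],[0,0,0]],[0,[0,0.1,0],[0,0,0]],[0,[0,0.1,0],[0,0,0]],[0,[0,0,0],[0,0,0]],[0,[0,0,0],[0,0,0]],[0,[0,0,0],[0,0,0]],[0,[0,0,0],[0,0,0]]]'
python3 - <<'E'
from h import *
look(["brake_tip","release_tip"],cams=["side"],save="e")
s=ctrl.sense(); print(s["tcp_pos"],s["contact_force"],s["time_s"])
a=cv2.imread("pics/e_side.png")[130:260,250:390]
cv2.imwrite("pics/e.png",cv2.resize(a,None,fx=4,fy=4,interpolation=cv2.INTER_CUBIC))
E
```

```text
time_s: 12.95
tcp_pos: [0.5067, -0.0405, 0.1367]
tcp_rot: [-0.506, -0.493, 0.509, -0.492]
contact_force: [-9.2, -5.4, 3.0]
width: -0.001
time_s: 14.08
tcp_pos: [0.5124, -0.0406, 0.1365]
tcp_rot: [-0.505, -0.494, 0.51, -0.491]
contact_force: [-16.7, -5.0, 9.1]
width: -0.001
side brake_tip 0.64 [ 0.5362 -0.0801  0.1335]
side brake_tip 0.22 [ 0.5038 -0.193   0.1337]
side release_tip 0.68 [ 0.5053 -0.1929  0.134 ]
[ 0.51243105 -0.04059812  0.13654003] [-17.53876228  -6.83940044   9.39315113] 14.225
```

View pics/e.png

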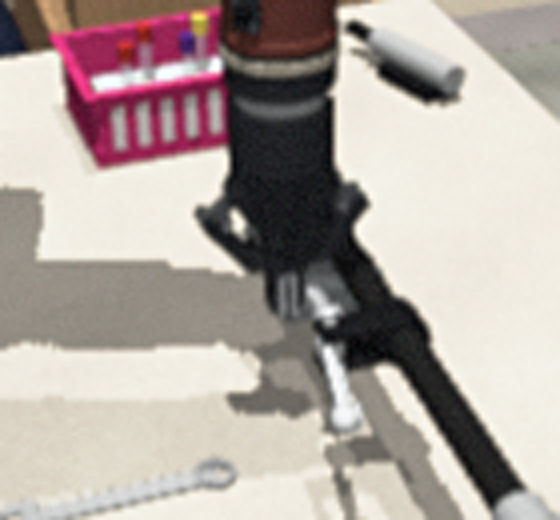

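The picture matches the first press: the lever is at its stop, held at about 17 N, and the short lever is still out (ball at (345,415)).

```bash
python3 -c "
from cell import ctrl
print(ctrl.sign_off())"
```

```text
the job is handed in; nothing more can be done
None
```

I pressed the long brake lever to its stop twice with the backs of the shut fingers, let it spring fully out in between, and handed the job in at about 14 s while still holding it there.

- **First press:** the force rose sharply at TCP x ≈ 0.512. It reached about 18 N along the pressing direction, about 21 N in total. The ball had moved about 38 mm, against 36 mm expected at the stop.
- **Release:** the contact force fell to zero, and the ball and pressing spot were back at their rest positions within measurement error.
- **Second press:** it ended at the same TCP x and about the same force as the first, with the ball again at the stop.
- **Surroundings:** the short lever did not move. The last picture shows the basket and wrench in place. The gripper's knuckles cleared the bar by about 50 mm, as estimated from the picture.

**Weaker checks:**
- A 9–10 N upward force appeared while holding. I take it as friction on the blade, because the wrist moment fits a single contact at the fingertips.
- The top camera was blocked by the arm during the presses, so the lever position at the stop rests on the side camera and the force.
- I did not look at the bottle or gauge again at the end, but the arm never came near them.

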